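# Hold the spring-test stand's anvil down with the plunger that fits

## Robot

A 6-joint arm with a two-finger parallel gripper is mounted at the origin on a cart in front of the work surface, level with it; the furniture and walls round the work are solid. World frame = base frame: x ahead of the robot, y to its left, z up, the work surface at z = 0. Lengths are in m, angles in rad, forces in N, time in s.
With the tool pointing down it reaches from about 0.3 to 0.775 m from the base axis. Payload 14.6 kg.
Tool frame: the origin (TCP) lies on the centre line of the jaws, within the pads' length; the fingertips stand 19 mm ahead of it and the grasp point (between the pads) is the TCP; z points along the fingers, y is the direction in which the jaws open and shut (so a half turn about z gives the same grasp; the last joint's range is limited). The gripper opens to 94 mm and grips with 3 to 60 N. Pads are 16 mm wide; open, the fingers measure 119 mm over their backs; the gripper's body (75 mm by 177 mm) begins 78 mm behind the grasp point.
Start: joints at [1.106, 0.3, 1.521, -0, 1.321, -0.067], TCP at [0.213, 0.507, 0.224] pointing down, gripper open.
Joint ranges: [-3.03, 3.03], [-0.79, 2.21], [0.23, 2.52], [-1.04, 4.18], [0, 3.07], [-2.55, 2.55]. Speed limits (rad/s): [2.22, 2.22, 2.57, 3.14, 3.14, 3.14].

## Interface

Orientations are given as [roll, pitch, yaw] about the fixed x, y, z axes, in that order (R = Rz(yaw) Ry(pitch) Rx(roll)).
In Python, from station import ctrl gives the robot as it stands. The module is installed in compiled form; this text tells all that it offers.
- The arm moves only by the shell command python3 -m creep 'ROWS' [FORCE]. ROWS is a JSON object of lists of equal length, an entry for each row: "translation": the shift along the world's x, y, z in mm, a list of three; "yaw": the turn about the world's z in rad; "gripper": the closure in counts, from 0 (fully open) to 255 (shut). A call has 1 to 5 rows; each row is the pose to reach, as a shift and turn from the pose measured when the call began; what a row does not reach only later rows make up. A row lasts 1/12 s, in which the tool goes at most 41.7 mm and 7.16 degrees, less where a joint would pass 70% of its speed; a pose out of reach is approached as far as the arm can. A call with a gripper value outside its range is refused whole. The fingers move at their own pace and stop on an object; FORCE is the grip in N (left out, the last holds). Time passes only in rows, so rows that repeat a pose let the fingers close. It gives the time, the measured TCP pose, the force and the opening at its end, in the units of the state.
- ctrl.get_obs(): the state, without advancing time (a new reading comes with each control period).
- ctrl.camera(name): name is "scene" or "top" or "wrist"; returns a dict with "pixels" (480x640x3 uint8, red, green, blue), "depth" (480x640 float32, m along the optical axis (not along the pixel's ray), 0 where there is no reading), "fx", "fy", "cx", "cy" (pixels), "R" (3x3) and "t" (3): a world point X has camera coordinates R X + t; the wrist camera has in their place "tool_from_camera" (4x4, takes a point from camera to tool coordinates, whose origin is the TCP and whose axes are the flange's). Camera axes: x right, y down, z forward; pixel columns grow to the right and rows downward; lengths in m; the calibration is good to about 2 mm. A picture is of the moment at which its call begins: read the wrist's pose just before it.
- ctrl.hand_in(): hands the job in, once; it reports no verdict.
The state is a dict: "time_s": time; "qpos": joint angles; "joint_vel": joint speeds; "tau": joint torques, N m; "ee_pos": TCP position; "eef_rot": TCP orientation; "force": force on the tool from outside, world axes, zero at the start; "moment": the same for the moment, N m; "grip_width": finger opening in m.
Only numpy, scipy, OpenCV 4.12 (cv2) and the standard library are available. Lean on these libraries where they do the work, as an engineer would, in place of code of your own. Each camera call takes 0.05 s, during which the arm holds its last target. There are 200 camera calls.

## Task

I need the spring-test stand held compressed while I set its clamp: from the wooden rack take the thickest of the three steel plungers that still slides into the stand's bore, and slide it down onto the sprung anvil. Push the anvil down 10 mm, so that its pointer is level with the long middle line of the scale, without ever running it into its bottom stop, and finish with the plunger still gripped and pressing the anvil there. At the end the other two plungers stand in the rack as they were; do not disturb the tools and dishes around.

Things in the scene. Friction and masses are not known exactly. Their poses are not given: they have to be found in the camera images.
- thin_centre (a point): Centre (half-way up its 84 mm, on its axis) of the thin plunger: a plain steel shank 16 mm in diameter and 60 mm long, its foot chamfered 2 mm, under a darker knurled round head 24 mm in diameter and 24 mm tall. It stands upright, head up, in one of the rack's three holes (any of them), its foot 10 mm above the worktop, so this point starts 52 mm above the worktop and the middle of the head is 30 mm above it. z points up along its axis. About 0.15 kg.
- medium_centre (a point): Centre (half-way up its 84 mm, on its axis) of the medium plunger: a plain steel shank 20 mm in diameter and 60 mm long, its foot chamfered 2 mm, under a darker knurled round head 28 mm in diameter and 24 mm tall. It stands upright, head up, in one of the rack's three holes (any of them), its foot 10 mm above the worktop, so this point starts 52 mm above the worktop and the middle of the head is 30 mm above it. z points up along its axis. About 0.15 kg.
- thick_centre (a point): Centre (half-way up its 84 mm, on its axis) of the thick plunger: a plain steel shank 25 mm in diameter and 60 mm long, its foot chamfered 2 mm, under a darker knurled round head 33 mm in diameter and 24 mm tall. It stands upright, head up, in one of the rack's three holes (any of them), its foot 10 mm above the worktop, so this point starts 52 mm above the worktop and the middle of the head is 30 mm above it. z points up along its axis. About 0.15 kg.
- rack: Fixed wooden block, 195 mm (its x) by 60 mm (its y) by 22 mm tall, origin at the centre of its underside. In its top are three round holes 30 mm wide and 12 mm deep, in a row along its x at -65, 0 and +65 mm; each holds one plunger.
- stand: Fixed metal spring-test stand, origin at the centre of its underside. Base 110 mm (x) by 90 mm (y) by 12 mm; two columns carry a bridge 64 mm (x) by 86 mm (y) and 22 mm thick whose top is 75 mm above the worktop. On its -x side, 46 mm from the origin, stands a white scale plate (top 66 mm above the worktop) with lines for the pointer: the topmost at rest, the long thick one at 10 mm of travel, the lowest at 20 mm.
- bore_mouth (a point): Centre of the mouth of the bore, on the bridge's top face 75 mm above the worktop. The bore is vertical, 22 mm in diameter, goes through the 22 mm bridge, and has a 3 mm chamfer at the mouth. z points up along the bore.
- anvil_top (a point): Centre of the top face of the sprung anvil, a steel disc 25 mm in diameter under the bore; at rest 26 mm below the bore's mouth. It carries the pointer.
- anvil (a joint): Travel of the anvil in m: 0 at rest (top), grows as it is pushed down, bottom stop at 0.020. A spring pushes it up with about 5 N at rest, rising by 0.5 N per mm (10 N at 10 mm travel); a plunger's own weight does not move it.
- tweezers: Bystander: steel tweezers 118 mm long, lying near the front edge; origin at the centre of its underside. Not to be disturbed.
- fine_brush: Bystander: red-brown brush 157 mm long, lying along the rack; origin at the centre of its underside. Not to be disturbed.
- yellow_pencil: Bystander: yellow pencil 136 mm long, lying before the stand; origin at the centre of its underside. Not to be disturbed.
- dish: Bystander: lidded glass dish 69 mm wide, 17 mm tall, at the back; origin at the centre of its underside. Not to be disturbed.
- knife: Bystander: scalpel 159 mm long, lying near the front edge; origin at the centre of its underside. Not to be disturbed.
- loupe: Bystander: folding loupe 27x42x13 mm, lying left of the work; origin at the centre of its underside. Not to be disturbed.
Things that resemble listed ones, but are neither listed nor needed, are in the scene too. Leave any purple look-alike of the part that bears thin_centre alone. Leave any purple look-alike of the part that bears medium_centre alone.

How it is judged:
By the outcome, as a careful person would: the job done as asked, in the order asked, and still so for the second after the job is handed in, while the arm keeps its last pose, push and grip.
It also fails if it takes over 45 s, if anything falls off the work surface, if the arm or the gripper's body presses on something with over 40 N, if the wrist force passes 120 N, or if a joint passes its speed limit or range.

## Working session

There is one attempt and no reset: what is moved stays moved. The work goes in short steps, Python scripts to look and compute and a shell command to move; the robot and the scene stay as the last step left them, time stands still between calls to the robot, and variables do not carry over. Pictures are saved under pics/ and viewed, about 8 in all and at most 12, crops included, and the job is handed in when it is done.

```bash
mkdir -p pics
cat > h.py <<'E'
import numpy as np, cv2
from station import ctrl
def world(c,u,v):
    z=float(c["depth"][int(v),int(u)]); p=np.array([(u-c["cx"])/c["fx"]*z,(v-c["cy"])/c["fy"]*z,z])
    return c["R"].T@(p-c["t"])
def plane(c,u,v,h):
    d=c["R"].T@np.array([(u-c["cx"])/c["fx"],(v-c["cy"])/c["fy"],1.]); o=-c["R"].T@c["t"]
    return o+d*(h-o[2])/d[2]
def proj(c,X):
    p=c["R"]@np.array(X)+c["t"]; return p[0]/p[2]*c["fx"]+c["cx"],p[1]/p[2]*c["fy"]+c["cy"]
def save(n,im): cv2.imwrite("pics/"+n,cv2.cvtColor(im,cv2.COLOR_RGB2BGR))
E
python3 - <<'E'
from h import *
o=ctrl.get_obs(); print(o)
for n in("top","scene"):
    c=ctrl.camera(n); save(n+"1.png",c["pixels"]); print(n,c["fx"],c["cx"],c["cy"],-c["R"].T@c["t"])
E
```

```text
{'time_s': 0.0, 'qpos': array([ 1.10640032e+00,  3.00442811e-01,  1.52156721e+00, -2.99140199e-05,
        1.32068615e+00, -6.65821236e-02]), 'joint_vel': array([-0.00074752, -0.00094138,  0.00236166,  0.00114808,  0.00162069,
       -0.0009801 ]), 'tau': array([ 3.41540792e-03, -5.31806982e+01, -3.52749252e+01,  7.10198446e-02,
        2.43129063e-02, -8.18361264e-05]), 'ee_pos': array([0.21296805, 0.50684188, 0.2239077 ]), 'eef_rot': array([-3.14048966e+00, -4.45091219e-05,  2.74378616e+00]), 'force': array([ 0.29095102,  0.21585719, -0.19066138]), 'moment': array([0.01652255, 0.03900767, 0.02101582]), 'grip_width': 0.09392392772632813}
top 494.7044275446548 311.4360972171739 244.783930452683 [0.34828714 0.02830614 0.98458962]
scene 568.596572480461 312.4177186402703 237.79259690641362 [-0.23711067 -0.70076391  0.77103066]
```

View pics/top1.png

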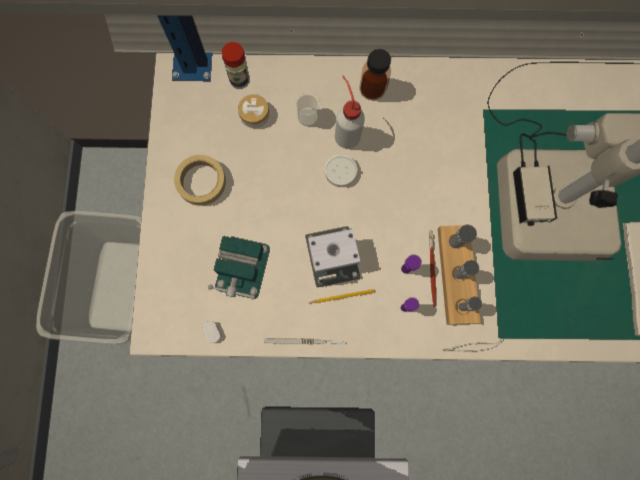

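View pics/scene1.png

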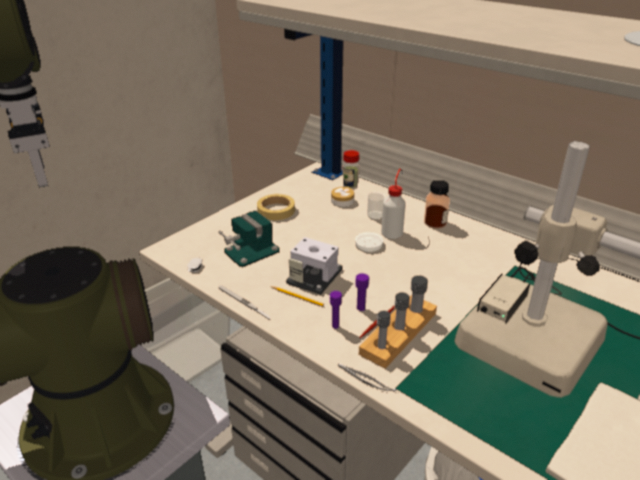

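Top view: the robot is at the bottom. The rack is at about (460,275), with plunger heads at about (467,234), (470,268) and (474,304). The stand is at (333,255) with its bore near (334,249). The purple decoys are at (412,264) and (410,305). Next I'll measure the head diameters, the bore and the rack.

Run:
```python
from h import *
c=ctrl.camera("top"); R,t=c["R"],c["t"]
v,u=np.mgrid[:480,:640]; z=c["depth"]
P=np.stack([(u-c["cx"])/c["fx"]*z,(v-c["cy"])/c["fy"]*z,z],-1); W=(P-t)@R
def comps(m,roi,name):
    k=np.zeros(m.shape,np.uint8); a,b,cc,d=roi; k[b:d,a:cc]=m[b:d,a:cc]
    n,l,s,ce=cv2.connectedComponentsWithStats(k)
    for i in range(1,n):
        if s[i,4]>15:
            q=W[l==i]; (cx,cy),r=cv2.minEnclosingCircle(np.argwhere(l==i)[:,::-1].astype(np.float32))
            h=np.median(q[:,2]); A=s[i,4]*(np.median(z[l==i])/c["fx"])**2
            print(name,ce[i].round(1),"area",s[i,4],"eqdia mm",round(2e3*(A/np.pi)**.5,1),"plane",plane(c,*ce[i],h).round(4))
comps((W[...,2]>.088)&(W[...,2]<.102),(390,210,500,340),"head")
comps((W[...,2]>.068)&(W[...,2]<.082),(290,215,380,300),"bridge")
m=(W[...,2]>.015)&(W[...,2]<.03); k=np.zeros(m.shape,np.uint8); k[210:340,430:500]=m[210:340,430:500]
for nm,mm,h,(a,b,cc,d) in (("rack",m,.022,(430,210,500,340)),("bridge",(W[...,2]>.066)&(W[...,2]<.084),.075,(290,215,380,300))):
    k=np.zeros(mm.shape,np.uint8); k[b:d,a:cc]=mm[b:d,a:cc]
    n,l,s,ce=cv2.connectedComponentsWithStats(k); i=1+s[1:,4].argmax()
    pts=np.argwhere(l==i)[:,::-1]; w=np.array([plane(c,*p,h)[:2] for p in pts],np.float32)
    print(nm,cv2.minAreaRect(w*1000))
save("rs.png",cv2.resize(c["pixels"][215:335,290:500],(800,457),interpolation=cv2.INTER_CUBIC))
print(W[245:254,330:339,2].round(3))
```

```text
head [467.3 232.7] area 253 eqdia mm 33.3 plane [ 0.5661 -0.2602  0.0943]
head [470.7 267. ] area 193 eqdia mm 28.6 plane [ 0.5017 -0.2632  0.0943]
head [474.6 302.6] area 152 eqdia mm 25.0 plane [ 0.4369 -0.2668  0.0942]
bridge [333.7 249.4] area 1460 eqdia mm 80.9 plane [ 0.5345 -0.0138  0.0753]
rack ((501.92852783203125, -262.61907958984375), (195.41055297851562, 63.199405670166016), 3.01438570022583)
bridge ((534.5855102539062, -14.01547622680664), (65.56007385253906, 86.3446044921875), 12.481331825256348)
[[0.072 0.064 0.063 0.062 0.06  0.062 0.065 0.985 0.07 ]
 [0.062 0.056 0.049 0.049 0.048 0.05  0.057 0.065 0.068]
 [0.05  0.046 0.047 0.051 0.048 0.049 0.049 0.052 0.064]
 [0.049 0.05  0.05  0.05  0.049 0.049 0.049 0.05  0.057]
 [0.048 0.049 0.05  0.05  0.048 0.048 0.049 0.051 0.051]
 [0.051 0.05  0.05  0.051 0.048 0.05  0.05  0.052 0.047]
 [0.049 0.049 0.05  0.048 0.049 0.05  0.049 0.051 0.047]
 [0.052 0.048 0.049 0.048 0.048 0.052 0.049 0.049 0.052]
 [0.047 0.047 0.048 0.05  0.047 0.049 0.053 0.048 0.051]]
```

View pics/rs.png

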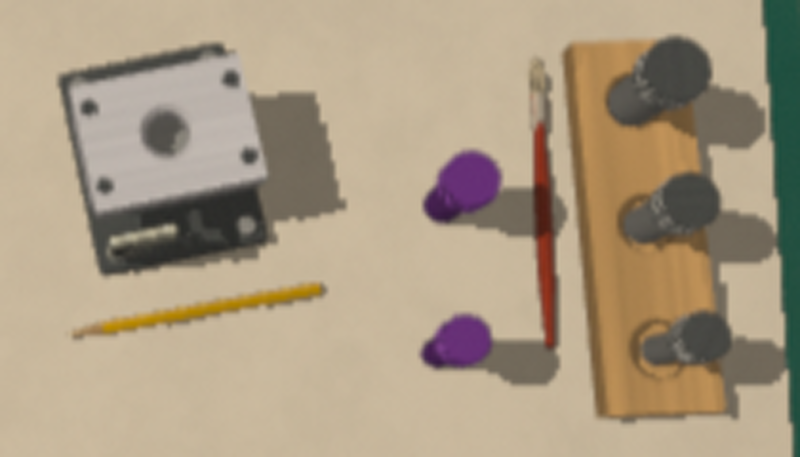

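The thick (33), medium (28) and thin (24) heads measure 33.3, 28.6 and 25.0 mm. The bore is 22 mm, so the medium plunger (20 mm shank) is the one, in the middle hole at (0.502,-0.263). The bore is at (0.5345,-0.014), and the rack and bridge sizes match. I'll go above the plunger with the jaws across the rack.

```bash
python3 -m creep '{"translation":[[14,-38,0],[28,-76,0],[43,-114,0],[57,-152,0],[72,-192,0]],"yaw":[0.1,0.2,0.3,0.4,0.449],"gripper":[0,0,0,0,0]}'
python3 -m creep '{"translation":[[14,-38,0],[28,-76,0],[43,-114,0],[57,-152,0],[72,-192,0]],"yaw":[0,0,0,0,0],"gripper":[0,0,0,0,0]}'
python3 -m creep '{"translation":[[14,-38,0],[28,-76,0],[43,-114,0],[57,-152,0],[72,-192,0]],"yaw":[0,0,0,0,0],"gripper":[0,0,0,0,0]}'
```

```text
time_s: 0.57
ee_pos: [0.2846, 0.3141, 0.2238]
eef_rot: [-3.141, -0.0, -3.084]
force: [0.9, 0.2, 0.8]
grip_width: 0.0936
time_s: 0.98
ee_pos: [0.3562, 0.1213, 0.224]
eef_rot: [-3.141, 0.0, -3.084]
force: [0.2, 0.3, 0.0]
grip_width: 0.0939
time_s: 1.4
ee_pos: [0.428, -0.0719, 0.224]
eef_rot: [-3.141, 0.001, -3.084]
force: [1.0, 0.9, 0.1]
grip_width: 0.094
```

```bash
python3 -m creep '{"translation":[[15,-38,0],[30,-76,0],[45,-114,0],[60,-152,0],[74,-191,0]],"yaw":[0,0,0,0,-0.007],"gripper":[0,0,0,0,0]}'
cat >> h.py <<'E'
def wcam():
    o=ctrl.get_obs(); c=ctrl.camera("wrist"); M=c["tool_from_camera"]
    from scipy.spatial.transform import Rotation as Ro
    Rt=Ro.from_euler("xyz",o["eef_rot"]).as_matrix()
    Rw=Rt@M[:3,:3]; tw=Rt@M[:3,3]+o["ee_pos"]
    c["R"]=Rw.T; c["t"]=-Rw.T@tw; return c,o
E
python3 - <<'E'
from h import *
c,o=wcam(); save("w1.png",c["pixels"]); print(o["ee_pos"],o["force"],"cam",-c["R"].T@c["t"])
print("TCP foot projects", proj(c,[*o["ee_pos"][:2],.094]), "est head",proj(c,[.5017,-.2632,.094]))
E
```

```text
time_s: 1.82
ee_pos: [0.5023, -0.2649, 0.2237]
eef_rot: [-3.141, 0.0, -3.091]
force: [0.7, 0.4, -0.3]
grip_width: 0.094
[ 0.50226597 -0.26490296  0.22368238] [ 0.71998341  0.39760436 -0.25907603] cam [ 0.43891553 -0.26773034  0.38559885]
TCP foot projects (np.float64(319.03252359139117), np.float64(229.25337097411776)) est head (np.float64(321.13922462839776), np.float64(228.68277060775057))
```

View pics/w1.png

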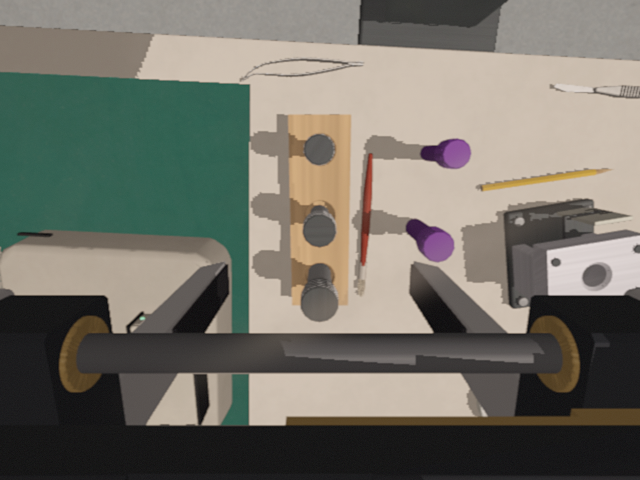

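Wrist view: the medium head top is at (319,229), where the TCP projects, flanked by thin at (319,149) and thick at (319,298). The microscope base lies on the -y side, so I'll check its height and pre-close the jaws partway.

```bash
python3 -m creep '{"translation":[[0,0,0],[0,0,0],[0,0,0],[0,0,0],[0,0,0]],"yaw":[0,0,0,0,0],"gripper":[115,115,115,115,115]}'
python3 - <<'E'
from h import *
c,o=wcam(); z=c["depth"]; v,u=np.mgrid[:480,:640]
P=np.stack([(u-c["cx"])/c["fx"]*z,(v-c["cy"])/c["fy"]*z,z],-1); W=(P-c["t"])@c["R"]
m=(z>0)&(W[...,2]<.15)&(W[...,1]<-.29)&(W[...,1]>-.37)&(W[...,0]>.4)&(W[...,0]<.6)&(W[...,2]>.01)
for y in np.arange(-.37,-.29,.01):
    k=m&(abs(W[...,1]-y)<.005)
    print(round(y,2), (W[k][:,2].max().round(3),W[k][:,0].min().round(3)) if k.any() else None)
k=((abs(W[...,2]-.094)<.006)&(abs(W[...,0]-.502)<.03)&(abs(W[...,1]+.264)<.04)).astype(np.uint8)
n,l,s,ce=cv2.connectedComponentsWithStats(k); i=1+s[1:,4].argmax(); print(s[i],plane(c,*ce[i],.094),o["ee_pos"],o["grip_width"])
E
```

```text
time_s: 2.28
ee_pos: [0.5033, -0.2692, 0.2231]
eef_rot: [-3.14, 0.0, -3.093]
force: [0.4, 0.2, 0.2]
grip_width: 0.0643
-0.37 (np.float64(0.056), np.float64(0.542))
-0.36 (np.float64(0.052), np.float64(0.546))
-0.35 None
-0.34 None
-0.33 None
-0.32 None
-0.31 None
-0.3 (np.float64(0.026), np.float64(0.408))
-0.29 (np.float64(0.026), np.float64(0.407))
[307 212  35  35 939] [ 0.50259894 -0.2653228   0.094     ] [ 0.50325341 -0.2692134   0.22314104] 0.06429149644944146
```

```bash
python3 -m creep '{"translation":[[-1,5,-25],[-1,5,-55],[-1,5,-80],[-1,5,-90],[-1,5,-90]],"yaw":[0,0,0,0,0],"gripper":[115,115,115,115,115]}'
python3 - <<'E'
from h import *
c,o=wcam(); z=c["depth"]; v,u=np.mgrid[:480,:640]
P=np.stack([(u-c["cx"])/c["fx"]*z,(v-c["cy"])/c["fy"]*z,z],-1); W=(P-c["t"])@c["R"]
k=((abs(W[...,2]-.094)<.006)&(abs(W[...,0]-.502)<.03)&(abs(W[...,1]+.264)<.025)).astype(np.uint8)
n,l,s,ce=cv2.connectedComponentsWithStats(k); i=1+s[1:,4].argmax(); print(s[i],plane(c,*ce[i],.094),o["ee_pos"],o["grip_width"])
E
```

```text
time_s: 2.75
ee_pos: [0.5016, -0.2635, 0.1314]
eef_rot: [3.142, -0.003, -3.093]
force: [-0.0, -0.6, 0.6]
grip_width: 0.0517
[ 292  241   49   49 1895] [ 0.5023402  -0.26515729  0.094     ] [ 0.50156506 -0.26350315  0.13140445] 0.05171100317447127
```

```bash
python3 -m creep '{"translation":[[1,-1.5,-20],[1,-1.5,-40],[1,-1.5,-49],[1,-1.5,-49],[1,-1.5,-49]],"yaw":[0,0,0,0,0],"gripper":[115,115,115,115,115]}'
python3 -m creep '{"translation":[[0,0,0],[0,0,0],[0,0,0],[0,0,0],[0,0,0]],"yaw":[0,0,0,0,0],"gripper":[180,220,220,220,220]}' 50
python3 -m creep '{"translation":[[0,0,0],[0,0,0],[0,0,0],[0,0,0],[0,0,0]],"yaw":[0,0,0,0,0],"gripper":[220,220,220,220,220]}'
```

```text
time_s: 3.22
ee_pos: [0.5037, -0.2658, 0.0856]
eef_rot: [-3.14, 0.001, -3.093]
force: [1.0, -0.5, -0.0]
grip_width: 0.0519
time_s: 3.63
ee_pos: [0.504, -0.2658, 0.0862]
eef_rot: [-3.139, 0.001, -3.093]
force: [-0.6, 1.3, 3.5]
grip_width: 0.0263
time_s: 4.05
ee_pos: [0.504, -0.2658, 0.0862]
eef_rot: [-3.139, 0.001, -3.093]
force: [-0.6, 2.2, 1.6]
grip_width: 0.0263
```

```bash
python3 -m creep '{"translation":[[0,0,3],[0,0,8],[0,0,16],[0,0,24],[0,0,30]],"yaw":[0,0,0,0,0],"gripper":[220,220,220,220,220]}'
python3 -m creep '{"translation":[[0,0,20],[0,0,45],[0,0,70],[0,0,80],[0,0,80]],"yaw":[0,0,0,0,0],"gripper":[220,220,220,220,220]}'
python3 - <<'E'
from h import *
c,o=wcam(); print(o["ee_pos"],o["force"],o["grip_width"])
s=ctrl.camera("scene"); i=np.hstack([cv2.resize(c["pixels"],(400,300)),cv2.resize(s["pixels"][230:380,300:500],(400,300))]); save("lift.png",i)
E
```

```text
time_s: 4.47
ee_pos: [0.5042, -0.2659, 0.1176]
eef_rot: [-3.139, 0.002, -3.093]
force: [0.0, -0.1, -2.0]
grip_width: 0.026
time_s: 4.88
ee_pos: [0.505, -0.2664, 0.2003]
eef_rot: [-3.136, 0.006, -3.093]
force: [0.3, 0.1, -1.4]
grip_width: 0.0262
[ 0.50498322 -0.2664088   0.20026421] [ 0.28322622  0.12363163 -1.37895713] 0.026158928608915222
```

View pics/lift.png

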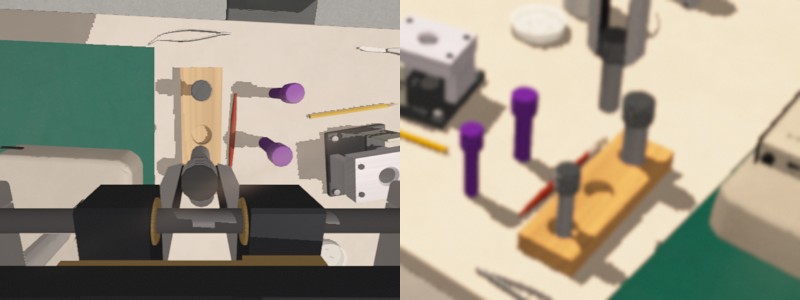

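The plunger is lifted and looks upright, and the other two still stand in the rack. Moving over the bore.

```bash
python3 -m creep '{"translation":[[3,25,0],[7,60,0],[11,97,0],[16,135,0],[20,172,0]],"yaw":[0,0,0,0,0],"gripper":[220,220,220,220,220]}'
python3 -m creep '{"translation":[[4,35,0],[8,65,0],[9,78,0],[10,80,0],[10,80,0]],"yaw":[0,0,0,0,0],"gripper":[220,220,220,220,220]}'
python3 - <<'E'
from h import *
c,o=wcam(); print(o["ee_pos"],o["eef_rot"],o["force"],o["grip_width"],-c["R"].T@c["t"])
s=ctrl.camera("scene"); x,y,_=o["ee_pos"]
print("bore proj wrist",proj(c,[.5345,-.014,.075]),"scene",proj(s,[.5345,-.014,.075]))
w=c["pixels"][60:360,170:470]
print([proj(k,[x-.0016,y,h]) for k in(c,s) for h in (.124,.184)])
i=np.hstack([cv2.resize(w,(400,400),interpolation=3),cv2.resize(s["pixels"][160:300,250:390],(400,400),interpolation=3)]); save("over.png",i)
E
```

```text
time_s: 5.4
ee_pos: [0.5233, -0.092, 0.1948]
eef_rot: [-3.14, -0.001, -3.093]
force: [0.2, -0.2, -2.0]
grip_width: 0.0257
time_s: 5.82
ee_pos: [0.533, -0.0119, 0.1937]
eef_rot: [-3.14, -0.003, -3.092]
force: [0.2, -0.1, -2.1]
grip_width: 0.0263
[ 0.53302186 -0.01188683  0.19373971] [-3.13989897e+00 -2.77766615e-03 -3.09225615e+00] [ 0.20073896 -0.10126638 -2.10187947] 0.026325058920332177 [ 0.47016063 -0.01443396  0.35585967]
bore proj wrist (np.float64(316.42260025077314), np.float64(234.3420699535633)) scene (np.float64(314.26854453334204), np.float64(248.3787216731934))
[(np.float64(319.1524196536464), np.float64(246.5265883370522)), (np.float64(318.9141820393353), np.float64(277.3022662945058)), (np.float64(312.33228048435853), np.float64(229.66243261116267)), (np.float64(311.9680204247404), np.float64(205.27858158528286))]
```

View pics/over.png

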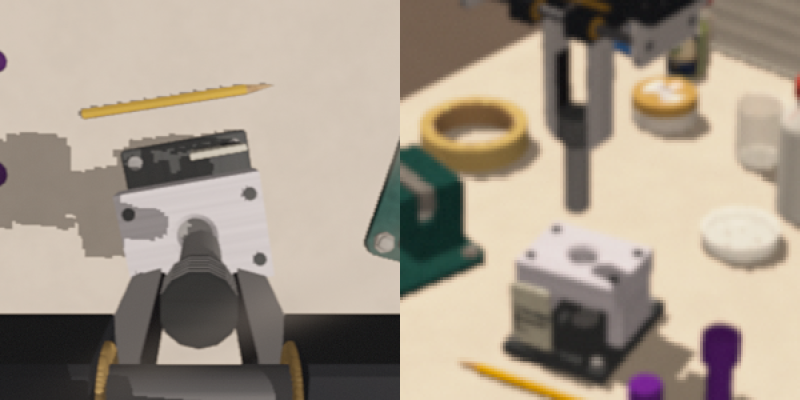

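Right panel (scene): the bore is at about (314,248.5), as predicted. The shank foot is at about (312,232), also as predicted. The left panel (wrist) shows the foot over the bore. Next I'll get sub-pixel positions for the shank axis and the bore in both views.

```bash
cat > m.py <<'E'
from h import *
def cloud(c):
    z=c["depth"]; v,u=np.mgrid[:480,:640]
    P=np.stack([(u-c["cx"])/c["fx"]*z,(v-c["cy"])/c["fy"]*z,z],-1); return (P-c["t"])@c["R"]
def run():
    c,o=wcam(); s=ctrl.camera("scene"); x,y,h=o["ee_pos"]; print("tcp",o["ee_pos"].round(4),"F",o["force"].round(1))
    for n,k in(("wrist",c),("scene",s)):
        W=cloud(k); near=(np.hypot(W[...,0]-x,W[...,1]-y)<.03)
        g=k["pixels"].mean(2)
        for zz in np.arange(h-.070,h-.03,.010):
            uc,vc=proj(k,[x,y,zz]); a,b=proj(k,[x,y,zz+.01]); d=np.array([a-uc,b-vc]); d/=np.hypot(*d); nrm=np.array([-d[1],d[0]])
            t=np.arange(-25,25.1,.25); pts=(np.array([uc,vc])+t[:,None]*nrm).astype(np.float32)
            m=(near&(W[...,2]>max(.082,zz-.012))).astype(np.float32)
            pr=cv2.remap(m,pts[:,0].copy(),pts[:,1].copy(),cv2.INTER_LINEAR).ravel()>.5
            if pr.any():
                tt=t[pr]; q=np.array([uc,vc])+tt.mean()*nrm; pw=plane(k,*q,zz)
                print(n,"z",zz.round(3),"off px",tt.mean().round(2),"width mm",(np.ptp(tt)*np.linalg.norm(k["R"]@[x,y,zz]+k["t"])/k["fx"]*1e3).round(1),"axis@plane-tcp mm",((pw[:2]-[x,y])*1e3).round(1))
    b=(s["pixels"].mean(2)<0); W=cloud(s)
    m=(abs(W[...,2]-.075)<.005)&(np.hypot(W[...,0]-.5345,W[...,1]+.014)<.06)
    f=m.astype(np.uint8); cs,hi=cv2.findContours(f,cv2.RETR_CCOMP,cv2.CHAIN_APPROX_NONE)
    for q,hh in zip(cs,hi[0]):
        if hh[3]>=0 and len(q)>10:
            (eu,ev),ax,an=cv2.fitEllipse(q); print("hole",round(eu,1),round(ev,1),ax,plane(s,eu,ev,.075).round(4))
run()
E
python3 m.py
```

```text
tcp [ 0.5331 -0.0131  0.1942] F [ 0.   0.4 -2.7]
wrist z 0.124 off px -0.88 width mm 20.3 axis@plane-tcp mm [-0.   0.6]
wrist z 0.134 off px -0.5 width mm 20.0 axis@plane-tcp mm [-0.   0.3]
wrist z 0.144 off px -0.01 width mm 23.3 axis@plane-tcp mm [-0.  0.]
wrist z 0.154 off px -0.11 width mm 25.6 axis@plane-tcp mm [-0.   0.1]
wrist z 0.164 off px 0.0 width mm 27.8 axis@plane-tcp mm [-0.  0.]
scene z 0.124 off px -1.38 width mm 18.7 axis@plane-tcp mm [-2.   2.2]
scene z 0.134 off px -1.12 width mm 18.7 axis@plane-tcp mm [-1.6  1.8]
scene z 0.144 off px -1.12 width mm 18.6 axis@plane-tcp mm [-1.6  1.8]
scene z 0.154 off px -1.12 width mm 18.5 axis@plane-tcp mm [-1.6  1.8]
scene z 0.164 off px -1.12 width mm 18.4 axis@plane-tcp mm [-1.6  1.8]
hole 314.2 249.7 (5.352147102355957, 10.913026809692383) [ 0.5305 -0.0172  0.075 ]
```

```bash
cat > b.py <<'E'
from m import *
def bridge(n):
    k=wcam()[0] if n=="wrist" else ctrl.camera(n); W=cloud(k)
    px=k["pixels"].astype(int); bright=px.mean(2)>120
    m=((abs(W[...,2]-.075)<.006)&(np.hypot(W[...,0]-.5345,W[...,1]+.014)<.06)).astype(np.uint8)
    cs,_=cv2.findContours(m,cv2.RETR_EXTERNAL,cv2.CHAIN_APPROX_NONE); q=max(cs,key=cv2.contourArea)
    w=np.array([plane(k,*p[0],.075)[:2] for p in q],np.float32)*1000
    print(n,"bridge",cv2.minAreaRect(w))
    # hole by darkness inside hull
    h=np.zeros_like(m); cv2.fillConvexPoly(h,cv2.convexHull(q),1)
    g=px.mean(2); u,v=proj(k,[.5345,-.014,.075]); U,V=int(u),int(v)
    print(g[V-7:V+8,U-12:U+13].astype(int) if n=="scene" else "")
bridge("scene")
E
python3 - <<'E'
import re
s=open('m.py').read().rstrip().removesuffix("run()"); open('m.py','w').write(s+'\nif __name__=="__main__": run()\n')
E
python3 b.py
```

```text
scene bridge ((530.2335205078125, -18.069805145263672), (73.82087707519531, 90.92442321777344), 12.874491691589355)
[[211 188 173 180 198 216 222 222 222 222 222 223 223 222 222 222 221 220
  219 218 216 216 216 215 215]
 [218 214 209 213 217 221 222 222 222 222 223 223 224 223 223 223 223 223
  222 220 221 220 217 217 217]
 [221 219 220 220 221 221 220 221 221 221 222 222 223 222 223 223 224 223
  222 223 223 222 221 220 219]
 [220 221 221 220 221 221 222 221 220 219 218 218 218 218 220 221 222 223
  224 224 223 223 222 223 223]
 [222 222 222 221 222 221 220 217 212 208 204 202 203 206 211 215 219 223
  223 223 223 224 223 223 222]
 [221 223 222 222 222 222 215 202 190 183 179 177 178 186 195 202 212 218
  221 223 223 222 223 223 222]
 [223 223 223 222 223 219 204 181 163 157 156 152 154 161 170 185 201 213
  220 221 222 222 223 223 223]
 [224 223 224 224 223 216 192 164 142 137 137 137 138 138 144 158 180 204
  217 221 221 222 222 221 222]
 [222 223 224 224 223 217 193 158 131 126 128 130 130 128 129 135 159 196
  216 222 222 221 222 222 223]
 [221 222 223 222 224 221 205 171 138 127 127 131 132 129 127 132 158 197
  219 223 223 223 222 223 222]
 [221 220 222 222 222 222 217 197 169 152 148 150 151 151 151 160 182 206
  214 215 214 213 217 221 224]
 [220 221 221 221 221 222 222 214 203 194 188 187 188 188 191 199 205 201
  186 177 177 179 189 208 217]
 [217 219 220 221 221 220 221 220 219 216 214 212 214 216 217 217 204 175
  148 135 135 137 149 170 190]
 [198 208 213 217 219 220 221 221 221 222 221 221 222 221 222 211 181 144
  123 119 120 118 123 133 149]
 [162 174 186 196 204 210 214 217 220 221 221 222 222 223 221 208 171 132
  119 117 115 113 110 111 122]]
```

Run:
```python
from m import *
k,o=wcam(); W=cloud(k); print(o["ee_pos"])
m=((abs(W[...,2]-.075)<.006)&(np.hypot(W[...,0]-.5345,W[...,1]+.014)<.07)).astype(np.uint8)
v,u=np.nonzero(m); w=np.array([plane(k,a,b,.075)[:2] for a,b in zip(u,v)])-[.5345,-.014]
a=np.radians(12.5)
# long side 86 = stand y ; rect angle 12.5 -> stand x axis at 12.5deg (or -12.5+..): print both
for s in(a,):
    r=np.c_[w[:,0]*np.cos(s)+w[:,1]*np.sin(s),-w[:,0]*np.sin(s)+w[:,1]*np.cos(s)]*1e3
    for y0 in range(-40,41,10):
        q=r[abs(r[:,1]-y0)<2]; print("y'",y0,"x' min",q[:,0].min().round(1) if len(q) else None, end="; ")
    print()
    for x0 in range(-30,11,8):
        q=r[abs(r[:,0]-x0)<2]; print("x'",x0,"y' range",q[:,1].min().round(1),q[:,1].max().round(1), end="; ")
g=k["pixels"].mean(2); U,V=map(int,proj(k,[.5345,-.014,.075])); print("\nbore px",U,V,"mm/px",np.linalg.norm(plane(k,U,V,.075)-plane(k,U,V+1,.075))*1e3)
print("col",[(i,int(g[i,U-2:U+3].mean())) for i in range(V-22,V+6)])
for r in range(V-12,V,3): print("row",r,g[r,U-22:U+23].astype(int))
```

```text
[ 0.53317375 -0.01310341  0.19463615]
y' -40 x' min -30.6; y' -30 x' min -30.7; y' -20 x' min -30.7; y' -10 x' min -30.8; y' 0 x' min -30.6; y' 10 x' min -30.6; y' 20 x' min -30.9; y' 30 x' min -44.7; y' 40 x' min -30.8; 
x' -30 y' range -44.3 41.9; x' -22 y' range -44.5 41.9; x' -14 y' range -44.5 41.9; x' -6 y' range -44.4 42.0; x' 2 y' range -44.4 41.7; x' 10 y' range -44.5 41.9; 
bore px 317 233 mm/px 0.8154011249135051
col [(211, 206), (212, 207), (213, 206), (214, 204), (215, 202), (216, 202), (217, 204), (218, 207), (219, 202), (220, 183), (221, 178), (222, 170), (223, 124), (224, 97), (225, 99), (226, 103), (227, 107), (228, 104), (229, 101), (230, 101), (231, 102), (232, 99), (233, 87), (234, 79), (235, 78), (236, 79), (237, 79), (238, 79)]
row 221 [203 206 206 207 207 207 207 206 207 207 206 207 207 205 202 198 195 190
 187 185 181 180 179 176 174 174 174 175 176 184 195 202 205 207 206 206
 205 205 206 205 206 205 206 207 207]
row 224 [209 210 208 208 207 207 207 207 207 206 204 199 197 195 193 189 180 155
 123 104  99  96  96  98  98 103 108 113 121 136 148 155 156 163 181 197
 204 206 206 205 205 204 204 204 204]
row 227 [131 143 179 201 206 204 204 204 201 199 198 194 182 166 159 156 158 157
 155 149 128 106 100 101 102 101 101 102 101 101 100 104 117 136 147 148
 157 183 201 205 205 204 205 204 204]
row 230 [207 208 207 206 206 205 204 203 203 200 187 167 157 157 157 159 157 134
 106  98 100 100 102 102 103 104 103 104 102 102 103 104 102 104 118 134
 136 140 164 191 203 204 203 203 204]
```

Run:
```python
from m import *
from scipy.optimize import least_squares
k,o=wcam(); g=k["pixels"].mean(2); x,y,h=o["ee_pos"]; print(o["ee_pos"])
c0=np.array([.5357,-.014]); pts=[]
for th in np.radians(np.arange(120,241,6)):
    rr=np.arange(.020,.006,-.0002); uv=np.array([proj(k,[*(c0+r*np.array([np.cos(th),np.sin(th)])),.075]) for r in rr],np.float32)
    pr=cv2.remap(g.astype(np.float32),uv[:,0].copy(),uv[:,1].copy(),cv2.INTER_LINEAR).ravel()
    if pr[:15].min()<195: continue
    i=np.argmax(pr<192); pts.append(c0+rr[i]*np.array([np.cos(th),np.sin(th)])); print(int(np.degrees(th)),rr[i].round(4),end=" ")
pts=np.array(pts)
for f in (None,.0125,.014):
    s=least_squares(lambda p:np.hypot(*(pts-p[:2]).T)-(p[2] if f is None else f),[*c0,.014]); print(f,s.x.round(4),(s.fun.std()*1e3).round(2))
# foot and head top in the wrist
W=cloud(k); m=((W[...,2]>h-.004)&(W[...,2]<h+.02)&(np.hypot(W[...,0]-x,W[...,1]-y)<.03))
print("head z",np.percentile(W[m][:,2],[10,50,90]).round(4),W[m][:,:2].mean(0))
save("fit.png",cv2.resize(k["pixels"][190:350,240:400],(800,800)[:1]*0 or (600,600),interpolation=cv2.INTER_CUBIC))
```

```text
[ 0.53319894 -0.01294888  0.19471803]
119 0.0132 126 0.013 132 0.013 138 0.013 144 0.013 150 0.0128 156 0.0126 162 0.0126 168 0.0126 174 0.0126 180 0.0126 186 0.0126 192 0.0126 198 0.0126 204 0.0124 210 0.0122 216 0.0116 222 0.0114 228 0.0114 234 0.0116 239 0.0116 None [ 0.535  -0.0131  0.0119] 0.2
0.0125 [ 0.5357 -0.0131  0.014 ] 0.24
0.014 [ 0.5375 -0.013   0.014 ] 0.43
head z [0.1973 0.204  0.2078] [ 0.52959974 -0.01318513]
```

View pics/fit.png

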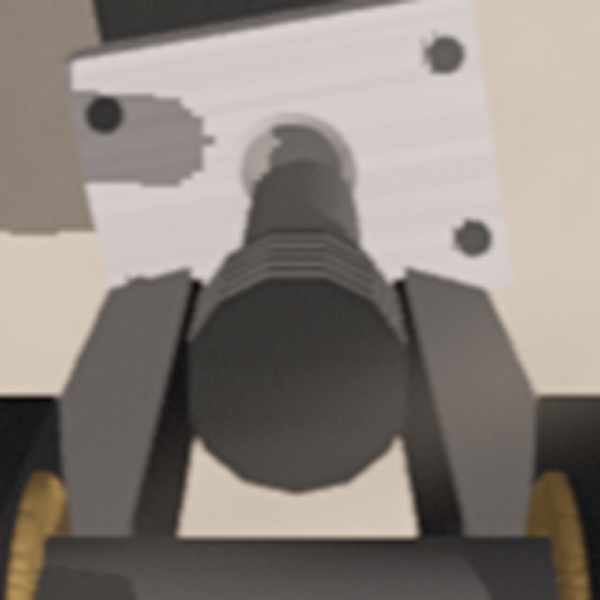

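The mouth circle fits radius 12.5 mm at (0.5357,-0.0131). The bridge centre is (0.5357,-0.0150), so I'll aim between them. The chamfers give several mm of capture. I'll go down to just above the bridge and compare again.

```bash
python3 -m creep '{"translation":[[1,-0.5,-8],[3,-1.3,-20],[3,-1.3,-30],[3,-1.3,-36],[3,-1.3,-36]],"yaw":[0,0,0,0,0],"gripper":[220,220,220,220,220]}'
python3 -m creep '{"translation":[[0,0,0],[0,0,0]],"yaw":[0,0],"gripper":[220,220]}'
python3 - <<'E'
from m import *
run()
k,o=wcam(); s=ctrl.camera("scene")
save("near.png",np.hstack([cv2.resize(k["pixels"][190:330,250:390],(400,400),interpolation=3),cv2.resize(s["pixels"][210:280,280:350],(400,400),interpolation=3)]))
E
```

```text
time_s: 6.58
ee_pos: [0.5354, -0.014, 0.1566]
eef_rot: [-3.14, -0.004, -3.095]
force: [-0.0, -0.5, -1.6]
grip_width: 0.0261
time_s: 6.75
ee_pos: [0.5354, -0.014, 0.1565]
eef_rot: [-3.14, -0.005, -3.095]
force: [0.4, 0.2, -2.1]
grip_width: 0.0262
tcp [ 0.5354 -0.014   0.1565] F [ 0.4  0.2 -2.1]
wrist z 0.086 off px -1.12 width mm 20.4 axis@plane-tcp mm [-0.   0.7]
wrist z 0.096 off px -0.62 width mm 20.2 axis@plane-tcp mm [-0.   0.4]
wrist z 0.106 off px 0.0 width mm 23.4 axis@plane-tcp mm [-0.  0.]
wrist z 0.116 off px 0.12 width mm 26.1 axis@plane-tcp mm [ 0.  -0.1]
wrist z 0.126 off px 0.0 width mm 27.8 axis@plane-tcp mm [-0.  0.]
scene z 0.086 off px -1.38 width mm 19.1 axis@plane-tcp mm [-2.   2.2]
scene z 0.096 off px -1.38 width mm 19.0 axis@plane-tcp mm [-2.   2.2]
scene z 0.106 off px -0.88 width mm 16.7 axis@plane-tcp mm [-1.3  1.4]
scene z 0.116 off px -1.38 width mm 18.8 axis@plane-tcp mm [-2.   2.2]
scene z 0.126 off px -1.38 width mm 18.7 axis@plane-tcp mm [-2.   2.2]
```

View pics/near.png

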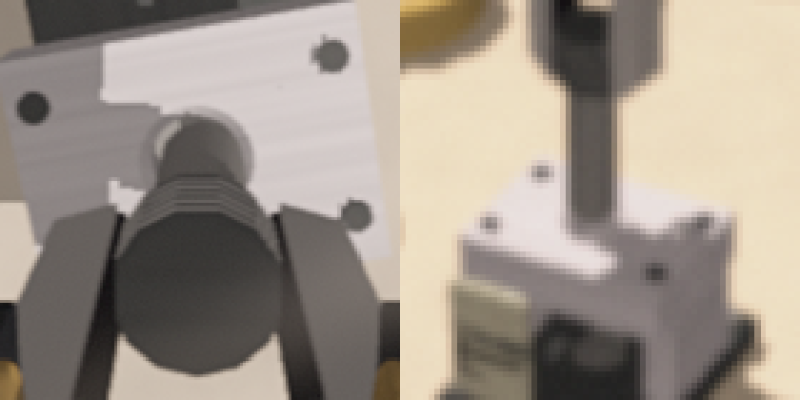

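Run:
```python
from m import *
k,o=wcam(); s=ctrl.camera("scene"); x,y,h=o["ee_pos"]
print("head top",(plane(k,250+198/2.857,190+290/2.857,.1643)-[x,y,0])[:2]*1e3)
cr=lambda a,b:(280+(a-400)/5.714,210+b/5.714)
print("bore scene (screws)",plane(s,*cr(597.5,222.5),.075))
w=lambda a,b:(250+a/2.857,190+b/2.857)
for n,p in(("ringL",(141,160)),("ringR",(253,160)),("ringTop",(200,105)),("scr1",(33,108)),("scr2",(332,56)),("scr3",(357,215))): print(n,plane(k,*w(*p),.075)[:2].round(4))
g=s["pixels"].mean(2)
for dx in(-.004,-.002,0): print(dx,[tuple(np.round(proj(s,[x+dx-.745*.008*0,y+.0007,.0803]),1))])
u=int(round(proj(s,[x,y,.085])[0])-1); print(u,[(v,g[v,u-4:u+6].astype(int).tolist()) for v in range(240,256)])
```

```text
head top [-0.89112076  0.26068682]
bore scene (screws) [ 0.5332692  -0.01593968  0.075     ]
ringL [ 0.5374 -0.0276]
ringR [ 5.362e-01 -4.000e-04]
ringTop [ 0.5231 -0.0139]
scr1 [ 0.5258 -0.054 ]
scr2 [0.5098 0.0168]
scr3 [0.5489 0.0259]
-0.004 [(np.float64(313.1), np.float64(246.8))]
-0.002 [(np.float64(313.7), np.float64(246.4))]
0 [(np.float64(314.3), np.float64(246.0))]
314 [(240, [93, 86, 86, 88, 87, 85, 88, 125, 184, 215]), (241, [92, 86, 88, 88, 86, 83, 88, 127, 187, 218]), (242, [92, 87, 88, 88, 87, 84, 88, 129, 189, 220]), (243, [93, 87, 88, 90, 87, 84, 88, 128, 188, 220]), (244, [92, 86, 88, 89, 87, 84, 87, 128, 189, 220]), (245, [95, 87, 88, 89, 86, 85, 87, 127, 186, 217]), (246, [100, 88, 89, 87, 86, 85, 92, 131, 186, 216]), (247, [113, 97, 91, 88, 89, 91, 107, 143, 188, 214]), (248, [123, 108, 102, 99, 102, 106, 118, 143, 178, 202]), (249, [130, 119, 117, 118, 120, 121, 125, 132, 153, 174]), (250, [140, 128, 130, 131, 132, 130, 128, 128, 130, 139]), (251, [173, 155, 150, 147, 140, 132, 127, 124, 122, 120]), (252, [208, 197, 191, 181, 159, 138, 127, 122, 122, 120]), (253, [222, 220, 217, 210, 192, 165, 146, 131, 121, 121]), (254, [224, 225, 224, 222, 215, 202, 185, 157, 130, 120]), (255, [224, 225, 225, 225, 224, 221, 209, 178, 139, 121])]
```

Screws and ring in the wrist view both put the bore at (0.537,-0.014). The plunger foot is at about (0.5345,-0.0133), and the scene view agrees in direction. Shift by (+2.5,-0.8) mm and enter.

```bash
python3 -m creep '{"translation":[[2.5,-0.8,0],[2.5,-0.8,-1],[2.5,-0.8,-3],[2.5,-0.8,-6],[2.5,-0.8,-8]],"yaw":[0,0,0,0,0],"gripper":[220,220,220,220,220]}'
python3 -m creep '{"translation":[[0,0,-2],[0,0,-4],[0,0,-6]],"yaw":[0,0,0],"gripper":[220,220,220]}'
```

```text
time_s: 7.47
ee_pos: [0.5379, -0.0148, 0.1484]
eef_rot: [-3.14, -0.004, -3.095]
force: [-0.7, 0.3, -2.4]
grip_width: 0.026
time_s: 7.72
ee_pos: [0.5379, -0.0148, 0.1421]
eef_rot: [-3.14, -0.004, -3.095]
force: [0.0, -0.4, -3.0]
grip_width: 0.0259
```

```bash
python3 -m creep '{"translation":[[0,0,-3],[0,0,-6],[0,0,-8],[0,0,-10],[0,0,-12]],"yaw":[0,0,0,0,0],"gripper":[220,220,220,220,220]}'
python3 -m creep '{"translation":[[0,0,-1],[0,0,-2],[0,0,-3]],"yaw":[0,0,0],"gripper":[220,220,220]}'
python3 -m creep '{"translation":[[0,0,-1],[0,0,-2],[0,0,-2]],"yaw":[0,0,0],"gripper":[220,220,220]}'
```

```text
time_s: 8.13
ee_pos: [0.5379, -0.0148, 0.1299]
eef_rot: [-3.14, -0.004, -3.095]
force: [-0.1, 0.2, -1.9]
grip_width: 0.0264
time_s: 8.38
ee_pos: [0.5379, -0.0148, 0.1269]
eef_rot: [-3.14, -0.004, -3.095]
force: [0.4, 0.3, -1.2]
grip_width: 0.0259
time_s: 8.63
ee_pos: [0.5381, -0.0148, 0.1251]
eef_rot: [-3.14, -0.004, -3.095]
force: [-0.7, 0.8, 2.8]
grip_width: 0.0264
```

Contact came at TCP 0.1251 against 0.1252 predicted, and the force is near the preload. No lateral load. Pressing most of the way.

```bash
python3 -m creep '{"translation":[[0,0,-1.5],[0,0,-3],[0,0,-4.5],[0,0,-6],[0,0,-7]],"yaw":[0,0,0,0,0],"gripper":[220,220,220,220,220]}'
python3 -m creep '{"translation":[[0,0,-1],[0,0,-2],[0,0,-2.5],[0,0,-2.5]],"yaw":[0,0,0,0],"gripper":[220,220,220,220]}'
python3 - <<'E'
from h import *
k,o=wcam(); print(o["ee_pos"],o["force"],o["grip_width"])
s=ctrl.camera("scene")
# scale plate centre: stand -x 46 mm, yaw 12.5
a=np.radians(12.5); b=np.array([.5345,-.014])-.046*np.array([np.cos(a),np.sin(a)])
u,v=map(int,proj(s,[*b,.045])); print(u,v)
save("scale.png",np.hstack([cv2.resize(k["pixels"][190:330,250:390],(300,300),interpolation=3),cv2.resize(s["pixels"][v-20:v+20,u-20:u+20],(500,500),interpolation=3)[:300] if 0 else cv2.resize(s["pixels"][v-24:v+24,u-30:u+50],(500,300),interpolation=3)]))
E
```

```text
time_s: 9.05
ee_pos: [0.5382, -0.0148, 0.1182]
eef_rot: [-3.14, -0.003, -3.094]
force: [-1.9, 0.9, 6.8]
grip_width: 0.0261
time_s: 9.38
ee_pos: [0.5383, -0.0148, 0.116]
eef_rot: [-3.14, -0.003, -3.095]
force: [-1.2, 0.2, 8.0]
grip_width: 0.0264
[ 0.53834795 -0.01478256  0.11598527] [-1.23825549  0.17278267  8.04932475] 0.026380860694375917
304 270
```

View pics/scale.png

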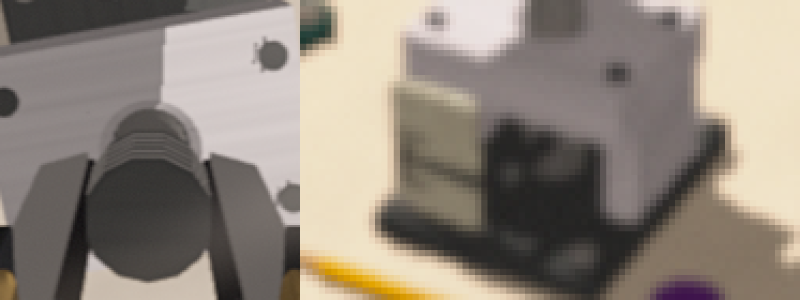

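Force is 8 N plus about 2 N of weight. The TCP is 9.2 mm below contact. The scale's long line is visible at crop (440,170), but the scene camera can't resolve the pointer there. A small final step, then averaged force readings.

```bash
python3 -m creep '{"translation":[[0,0,-0.4],[0,0,-0.7],[0,0,-0.7]],"yaw":[0,0,0],"gripper":[220,220,220]}'
for i in 1 2 3 4 5 6 7 8; do python3 -m creep '{"translation":[[0,0,0]],"yaw":[0],"gripper":[220]}' | grep -E 'ee_pos|force' | tr '\n' ' '; echo; done
python3 - <<'E'
from m import *
for n in("scene","wrist"):
    zs=[]
    k=wcam()[0] if n=="wrist" else ctrl.camera(n); W=cloud(k)
    d=np.hypot(W[...,0]-.537,W[...,1]+.014)
    m=(d<.05)&(abs(W[...,2]-.075)<.006); hd=(d<.02)&(W[...,2]>.117)&(W[...,2]<.130)
    print(n,"bridge z",np.median(W[m][:,2]),"headtop",np.median(W[hd][:,2]) if hd.any() else None,"expect .123", hd.sum())
s=ctrl.camera("scene"); save("fin.png",cv2.resize(s["pixels"][245:290,285:345],(800,600),interpolation=cv2.INTER_LANCZOS4))
E
```

```text
time_s: 9.73
ee_pos: [0.5385, -0.0148, 0.1157]
eef_rot: [-3.14, -0.002, -3.095]
force: [-2.8, 0.1, 7.4]
grip_width: 0.0263
ee_pos: [0.5385, -0.0148, 0.116] force: [-1.9, 0.6, 7.8] 
ee_pos: [0.5386, -0.0148, 0.1163] force: [-2.3, 0.2, 7.8] 
ee_pos: [0.5386, -0.0148, 0.1166] force: [-4.0, 0.6, 6.4] 
ee_pos: [0.5386, -0.0148, 0.1169] force: [-2.4, 0.3, 5.6] 
ee_pos: [0.5385, -0.0148, 0.1171] force: [-3.1, 0.5, 6.2] 
ee_pos: [0.5386, -0.0148, 0.1174] force: [-1.9, 0.8, 6.9] 
ee_pos: [0.5385, -0.0148, 0.1177] force: [-3.3, 0.9, 7.3] 
ee_pos: [0.5385, -0.0147, 0.1179] force: [-2.1, 0.7, 6.5] 
scene bridge z 0.07514667526584572 headtop 0.12500869958270516 expect .123 112
wrist bridge z 0.07669438490101599 headtop 0.12724865571292593 expect .123 3406
```

View pics/fin.png

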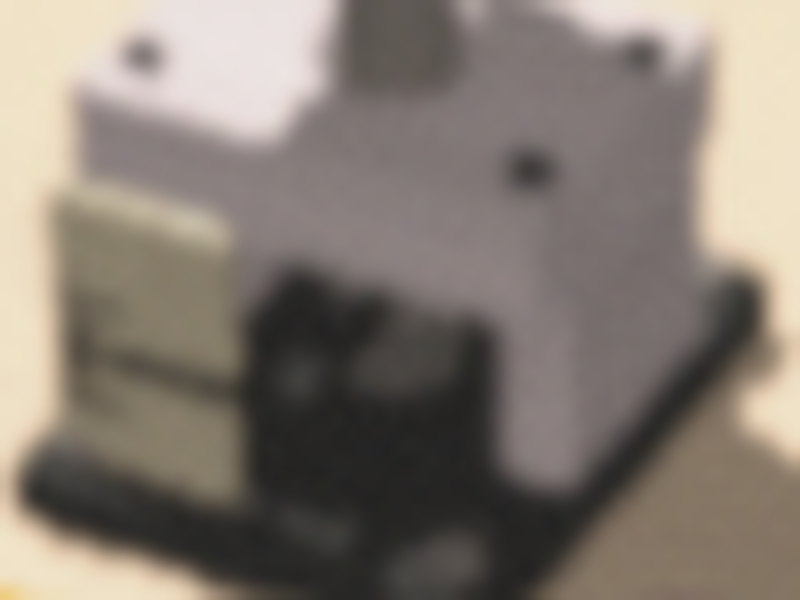

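Each call starts from the measured pose, so zero-shift calls crept the arm up to TCP 0.1179 (force about 6.6 N, travel about 7.3 mm). Tool height and force agree that 10 mm is at TCP 0.1152. I'll press there, allow for the ~0.3 mm sag, and ease the small x side load.

```bash
python3 -m creep '{"translation":[[-0.6,0,-1],[-0.6,0,-2],[-0.6,0,-3],[-0.6,0,-3],[-0.6,0,-3]],"yaw":[0,0,0,0,0],"gripper":[220,220,220,220,220]}'
python3 - <<'E'
from m import *
F=[];Z=[];B=[];H=[];X=[]
for i in range(8):
    s=ctrl.camera("scene"); W=cloud(s); o=ctrl.get_obs(); F.append(o["force"]);Z.append(o["ee_pos"])
    d=np.hypot(W[...,0]-.535,W[...,1]+.016)
    m=(d<.05)&(abs(W[...,2]-.075)<.006); B.append(np.median(W[m][:,2]))
    k=wcam()[0]; V=cloud(k); d=np.hypot(V[...,0]-.537,V[...,1]+.014)
    hd=(d<.011)&(V[...,2]>.11)&(V[...,2]<.14); b=(d>.018)&(d<.045)&(abs(V[...,2]-.0765)<.006); H.append(np.median(V[hd][:,2])-np.median(V[b][:,2]))
print(np.mean(F,0),np.mean(Z,0),Z[-1],"head above bridge (want .049+... 84-36=48mm)",np.mean(H))
E
```

```text
time_s: 10.97
ee_pos: [0.5382, -0.0147, 0.1153]
eef_rot: [-3.14, -0.001, -3.094]
force: [-2.2, 0.2, 7.4]
grip_width: 0.0264
[-1.7488118   0.46764348  8.07922875] [ 0.53815763 -0.0147559   0.11530441] [ 0.53815437 -0.01475478  0.11530666] head above bridge (want .049+... 84-36=48mm) 0.04815378162129561
```

Three independent readings agree: force ≈10.1 N (10.2 mm), TCP height (9.9 mm), and head 48.15 mm above the bridge (9.85 mm). One last overall look, then hand in.

Run:
```python
from h import *
c=ctrl.camera("top"); save("end.png",c["pixels"]); o=ctrl.get_obs(); print(o["ee_pos"],o["force"],o["grip_width"],o["time_s"])
```

```text
[ 0.53816589 -0.01473943  0.11532589] [-1.87821985  0.64547706  8.62787599] 0.02600991804526464 11.8167
```

View pics/end.png

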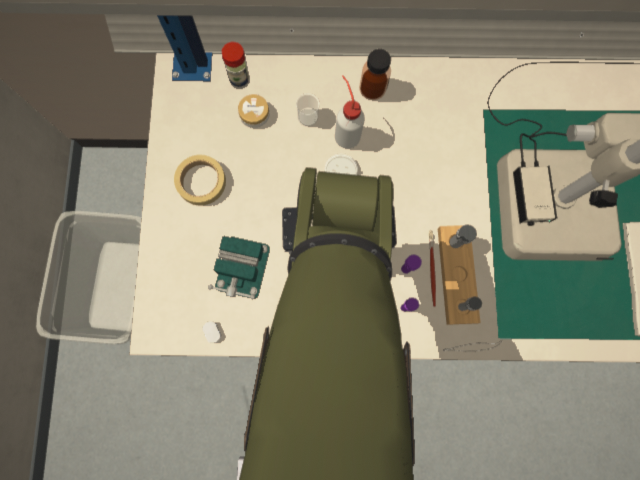

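The thin plunger (473,304) and thick plunger (466,236) still stand in the rack. The purple look-alikes, brush and other visible things are where they were.

```bash
python3 -c "from station import ctrl; print(ctrl.hand_in())"
```

```text
the job is handed in; nothing more can be done
None
```

The medium plunger (20 mm shank) is in the stand's bore, still gripped, and holds the anvil about 10 mm down. I handed the job in at about 11.8 s with the arm holding that pose.

**Travel:** the last checks agree on roughly 10 mm:
- Tool height gives 9.9 mm.
- Spring force gives about 10.2 mm. It reads about 10.1 N once the plunger's own weight of about 2 N is added.
- The head stands 48.15 mm above the bridge, which gives 9.85 mm.

**Not confirmed:**
- **Pointer:** no camera resolved it against the scale line, so the 10 mm rests on those three readings.
- **Side load:** a small sideways force of about 2 N stayed on the plunger in the bore.
- **Drift:** while I was averaging force readings the arm crept up to about 7.3 mm of travel, and I pressed it back down. Travel never came near the 20 mm bottom stop.

**Surroundings:** the thin and thick plungers still stand in the rack, and the purple look-alikes, brush and loupe look unmoved. The arm hid the pencil and knife in the last picture and partly hid the dish, and the tweezers lay in its shadow. The arm did not work near any of these.

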